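# Lay out a small drawer for glue-up

### The arm

A 6-joint arm with a two-finger parallel gripper is mounted at the origin on the work surface. World frame = base frame: x ahead of the robot, y to its left, z up, the work surface at z = 0. Lengths are in mm, angles in rad, forces in N, time in s.
With the tool pointing down it reaches from about 425 to 950 mm from the base axis. Payload 3.5 kg.
Tool frame: the origin (TCP) lies at the very end of the fingers, on their centre line; the grasp point (between the pads) lies 19 mm behind it; z points along the fingers, y is the direction in which the jaws open and shut (so a half turn about z gives the same grasp; the last joint's range is limited). The gripper opens to 85 mm and grips with 20 to 120 N. Pads are 22 mm wide; open, the fingers measure 114 mm over their backs; the gripper's body (76 mm by 85 mm) begins 54 mm behind the grasp point. The pads swing forward as they close: fully open they stand 13 mm farther back than shut.
Start: joints at [0.96, 0.286, 1.577, -0, 1.279, -0.15], TCP at [300.112, 604.598, 231.325] pointing down, gripper open.
Joint ranges: [-2.77, 2.77], [-0.9, 2.22], [0.21, 2.48], [-1.53, 4.67], [0.24, 2.81], [-2.84, 2.84]. Speed limits (rad/s): [2.79, 2.79, 3.14, 3.14, 3.14, 3.14].

### API

Orientations are given as a unit quaternion [x, y, z, w].
In Python, from station import telemetry, optics, bot gives the robot as it stands.
- The arm moves only by the tool apply_moves, never from a script. Its argument "deltas" is text: rows parted by semicolons, each of 4 numbers parted by spaces: the shift along the world's x, y, z in mm, then the turn about the world's z in rad. In form: dx dy dz turn; .... A call has 1 to 20 rows; each row shifts and turns the pose as measured when the row begins; what a row does not reach is not made up. A row lasts 1/12 s, in which the tool goes at most 41.7 mm and 7.16 degrees, less where a joint would pass 70% of its speed; a pose out of reach is approached as far as the arm can. A call is refused whole if a number of a shift passes 41.7 or a number of a turn 0.125, either way. A call with a gripper value outside its range is refused whole. "fingers" is the closure in counts, from 0 (fully open) to 255 (shut), set as the call begins (left out, the last holds). The fingers move at their own pace and stop on an object; "force" is the grip in N (left out, the last holds). Time passes only in rows, so rows that do not move let the fingers close. It gives the time, the measured TCP pose, the force and the opening at its end, in the units of the state.
- telemetry.get_obs(): the state, without advancing time (a new reading comes with each control period).
- optics.get_image(name): name is "side" or "top"; returns a dict with "img" (384x512x3 uint8, red, green, blue), "mtx" (3x3 intrinsics, pixels), "k1" (the pictures are not rectified: a ray, as slopes to the right and down, at radius r is drawn at 1 + k1 r^2 times it, then the intrinsics apply), "camera_from_world" (4x4, takes a point from world to camera coordinates). Camera axes: x right, y down, z forward; pixel columns grow to the right and rows downward; lengths in mm; the calibration is good to about 2 mm. A picture is of the moment at which its call begins. There is no depth.
- bot.close_job(): hands the job in, once; it reports no verdict.
The state is a dict: "t": time; "joints": joint angles; "qd": joint speeds; "joint_efforts": joint torques, N m; "eef_pos": TCP position; "tool_rot": TCP orientation; "contact_force": force on the tool from outside, world axes, zero at the start; "moment": the same for the moment, N m; "gripper_width": opening from 0.0 (shut) to 1.0 (fully open).
Only numpy, scipy, OpenCV 4.12 (cv2) and the standard library are available. Lean on these libraries where they do the work, as an engineer would, in place of code of your own. Each camera call takes 0.05 s, during which the arm holds its last target.

### The job

Lay out this little drawer for glue-up around its bottom panel, leaving the panel where it lies: first stand the steel weight on the middle of the panel to hold it down. Then, without knocking over the glue bottle, stand the four boards upright on the bench round the panel, each parallel to its edge, centred on it and 15 mm clear of it: the front board at the notched edge with its knob pointing away from the panel, the short back board behind the opposite edge, and one of the two side boards along each remaining edge.

Things in the scene. Friction and masses are not known exactly. Their poses are not given: they have to be found in the camera images.
- bottom: The drawer's bottom panel: loose thin plywood, 150 mm along its x, 130 mm along its y, 6 mm thick, lying flat on the bench. Its front edge, the 130 mm edge at its own -x, has a notch in the middle, 36 mm wide and 14 mm deep (no other edge has one). Origin: centre of the underside, on the bench; z up, x from the notched front edge to the back edge, y to the left as seen from the front. Not to be moved (it may shift by less than 20 mm).
- weight_mid (a point): Centre, half-way up, of the loose steel weight: a plain upright cylinder, 36 mm in diameter, 50 mm high, 0.4 kg (may vary by a fifth).
- front_mid (a point): Centre, half-way up, of the loose front board: plywood, standing on edge, 18 mm thick along its x, 140 mm long along its y, 65 mm high along its z. The only board with a knob: a dark round wooden knob on the middle of its -x face, 22 mm in diameter, standing 22 mm out, its axis at half height. Grip it across its thickness beside the knob, about 40 mm from its middle. About 0.12 kg.
- front_knob (a point): Centre of the outer end of the front board's knob, 31 mm from the board's centre along the board's -x; axes as the board's.
- back_mid (a point): Centre, half-way up, of the loose back board: plain plywood, standing on edge, 15 mm thick along its x, 100 mm long along its y, 56 mm high along its z: the shortest board. About 0.06 kg.
- side1_mid (a point): Centre, half-way up, of one of the two identical, interchangeable loose side boards: plain plywood, standing on edge, 140 mm long along its x, 15 mm thick along its y, 60 mm high along its z. About 0.09 kg.
- side2_mid (a point): The same for the other side board: 140 mm along its x, 15 mm along its y, 60 mm high.
- glue_mid (a point): Centre, half-way up, of the closed white glue bottle standing among the parts: 48 mm in diameter, 110 mm high. Not part of the layout; leave it standing.
Not all that is in view belongs to the job. Leave any purple or red look-alike of the part that bears back_mid alone. Leave any green look-alike of the part that bears side1_mid alone.

How it is judged (in metres and radians):
On the way:
1. the weight stands on the middle of the panel while no board has yet been moved from its place (x of weight_mid in the frame of bottom between -0.014 and 0.014 m and y of weight_mid in the frame of bottom between -0.014 and 0.014 m and height (world z) of weight_mid between 0.026 and 0.036 m and angle between weight_mid's own z axis and vertical below 0.1 rad and distance of each of front_mid, back_mid, side1_mid, side2_mid from where it was at the start of the episode below 0.03 m), for 0.2 s.
At the end, for the whole second after the job is handed in: Weight upright on the panel, within 14 mm of its middle in x and y; front (knob outward), back and sides upright on the bench at their edges, within 13 mm of centred and of the 15 mm gap, parallel within 9 degrees; panel moved under 20 mm; bottle standing; all released, at rest (x of weight_mid in the frame of bottom between -0.014 and 0.014 m and y of weight_mid in the frame of bottom between -0.014 and 0.014 m and height (world z) of weight_mid between 0.026 and 0.036 m and angle between each of weight_mid, front_mid, back_mid's own z axis and vertical below 0.1 rad and x of front_mid in the frame of bottom between -0.112 and -0.086 m and y of front_mid in the frame of bottom between -0.013 and 0.013 m and height (world z) of front_mid between 0.0265 and 0.0385 m and angle between the y axis of each of front_mid, back_mid and the y axis of bottom, either way round below 0.16 rad and x of front_knob in the frame of bottom below -0.115 m and x of back_mid in the frame of bottom between 0.0845 and 0.1105 m and y of back_mid in the frame of bottom between -0.013 and 0.013 m and height (world z) of back_mid between 0.022 and 0.034 m and (((x of side1_mid in the frame of bottom between -0.013 and 0.013 m and y of side1_mid in the frame of bottom between 0.0745 and 0.1005 m and height (world z) of side1_mid between 0.024 and 0.036 m and angle between the x axis of side1_mid and the x axis of bottom, either way round below 0.16 rad and angle between side1_mid's own z axis and vertical below 0.1 rad) and (x of side2_mid in the frame of bottom between -0.013 and 0.013 m and y of side2_mid in the frame of bottom between -0.1005 and -0.0745 m and height (world z) of side2_mid between 0.024 and 0.036 m and angle between the x axis of side2_mid and the x axis of bottom, either way round below 0.16 rad and angle between side2_mid's own z axis and vertical below 0.1 rad)) or ((x of side2_mid in the frame of bottom between -0.013 and 0.013 m and y of side2_mid in the frame of bottom between 0.0745 and 0.1005 m and height (world z) of side2_mid between 0.024 and 0.036 m and angle between the x axis of side2_mid and the x axis of bottom, either way round below 0.16 rad and angle between side2_mid's own z axis and vertical below 0.1 rad) and (x of side1_mid in the frame of bottom between -0.013 and 0.013 m and y of side1_mid in the frame of bottom between -0.1005 and -0.0745 m and height (world z) of side1_mid between 0.024 and 0.036 m and angle between the x axis of side1_mid and the x axis of bottom, either way round below 0.16 rad and angle between side1_mid's own z axis and vertical below 0.1 rad))) and distance of bottom from where it was at the start of the episode below 0.02 m and angle between glue_mid's own z axis and vertical below 0.15 rad and linear speed of each of front, back, side1, side2, weight below 0.02 m/s); the robot touches nothing.
It fails at once if the glue bottle is knocked over (angle between glue_mid's own z axis and vertical above 0.6 rad).
It also fails if it takes over 128 s, if anything falls off the work surface, if the arm or the gripper's body presses on something with over 40 N, if the wrist force passes 120 N, or if a joint passes its speed limit or range.

## Working session

There is one attempt and no reset: what is moved stays moved. The work goes in short steps, Python scripts to look and compute and a tool call to move; the robot and the scene stay as the last step left them, time stands still between calls to the robot, and variables do not carry over. Pictures are saved under pics/ and viewed, and the job is handed in when it is done.

Besides the shell and the picture viewer there is one more tool, called after ">>>" as name(argument=value, ...), one argument or row to a line, values as JSON. apply_moves: Moves the arm, as the interface text tells. Its arguments: {"type":"object","properties":{"deltas":{"type":"string"},"fingers":{"type":"number"},"force":{"type":"number"}},"required":["deltas"]}

```bash
ls; mkdir -p pics; python3 - <<'E'
from station import telemetry, optics, bot
import cv2
for n in("top","side"):
    d=optics.get_image(n); cv2.imwrite(f"pics/{n}0.png",d["img"][:,:,::-1]); print(n,d["mtx"],d["k1"],d["camera_from_world"])
o=telemetry.get_obs(); print(o)
E
```

```text
pics
top [[496.20940113   0.         249.38793022]
 [  0.         496.20940113 190.47998524]
 [  0.           0.           1.        ]] -0.06572687401806519 [[-2.38256278e-03 -9.99962641e-01  8.30901731e-03 -2.85549835e+01]
 [-9.84931019e-01  9.09688893e-04 -1.72945250e-01  4.91059875e+02]
 [ 1.72931230e-01 -8.59586180e-03 -9.84896391e-01  1.49453539e+03]
 [ 0.00000000e+00  0.00000000e+00  0.00000000e+00  1.00000000e+00]]
side [[386.77696814   0.         257.00328731]
 [  0.         386.77696814 201.09902727]
 [  0.           0.           1.        ]] -0.039493565591408326 [[ 8.16889496e-01 -5.76721305e-01  9.16992193e-03 -4.15410739e+02]
 [-3.82005042e-01 -5.52860984e-01 -7.40551740e-01  2.31659289e+02]
 [ 4.32161658e-01  6.01445982e-01 -6.71936777e-01  9.09156382e+02]
 [ 0.00000000e+00  0.00000000e+00  0.00000000e+00  1.00000000e+00]]
{'t': 0.1, 'joints': array([ 9.59992998e-01,  2.87119539e-01,  1.57807260e+00, -1.55275056e-05,
        1.27863459e+00, -1.49995527e-01]), 'qd': array([ 0.00077559, -0.00206188, -0.00245913,  0.00176966, -0.00143043,
        0.00139489]), 'joint_efforts': array([ 1.41892775e-03, -4.07300520e+01, -2.93699920e+01, -1.25967508e-04,
        3.44600732e-03,  7.57890859e-06]), 'eef_pos': array([299.76763168, 604.09183495, 230.03446904]), 'tool_rot': array([ 2.28368442e-01,  9.73574140e-01, -1.03994466e-03, -4.07844417e-04]), 'contact_force': array([-0.56215594, -0.73027283, -0.61597174]), 'moment': array([-0.01910426, -0.01228958, -0.01564123]), 'gripper_width': 1.002882718189195}
```

View pics/top0.png

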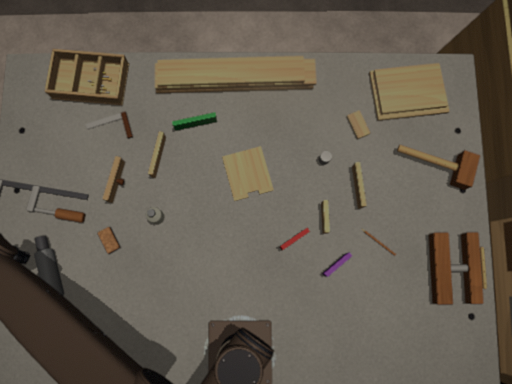

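View pics/side0.png

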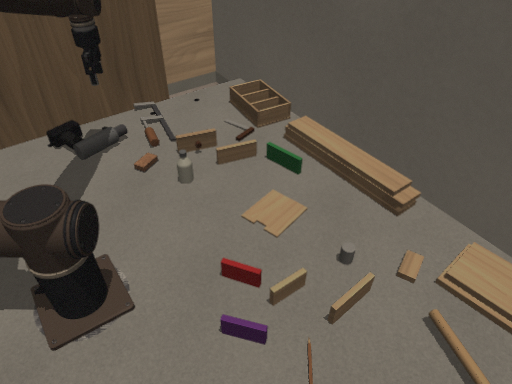

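```bash
cat > h.py <<'E'
import numpy as np, cv2
from station import telemetry, optics, bot
def cast(d,uv,z):
    """pixels -> world points on plane height z"""
    uv=np.asarray(uv,float).reshape(-1,1,2)
    n=cv2.undistortPoints(uv,d["mtx"],np.array([d["k1"],0,0,0,0.]),None,None).reshape(-1,2)
    T=d["camera_from_world"];R=T[:3,:3];t=T[:3,3]
    C=-R.T@t
    r=np.c_[n,np.ones(len(n))]@R
    return (C+r*((z-C[2])/r[:,2])[:,None])
def proj(d,P):
    T=d["camera_from_world"];rv,_=cv2.Rodrigues(T[:3,:3])
    return cv2.projectPoints(np.asarray(P,float).reshape(-1,1,3),rv,T[:3,3],d["mtx"],np.array([d["k1"],0,0,0,0.]))[0].reshape(-1,2)
def mask(d,s=60,v=60):
    h=cv2.cvtColor(d["img"],cv2.COLOR_RGB2HSV)
    return ((h[...,1]>s)&(h[...,2]>v)&(h[...,0]<35)).astype(np.uint8)*255
E
python3 - <<'E'
from h import *
d=optics.get_image("top")
T=d["camera_from_world"];print(-T[:3,:3].T@T[:3,3])
h=cv2.cvtColor(d["img"],cv2.COLOR_RGB2HSV)
for n,(x,y) in dict(panel=(248,173),front=(113,178),s1=(156,153),s2=(360,185),back=(325,216),bench=(200,200),weight=(326,157),glue=(154,215)).items():
    print(n,h[y-1:y+2,x-3:x+4].reshape(-1,3).mean(0).round(),h[y,x])
cr=[d["img"][130:210,90:180],d["img"][130:210,210:300],d["img"][135:245,300:390]]
cr=[cv2.resize(c,(c.shape[1]*4,c.shape[0]*4),interpolation=cv2.INTER_CUBIC)[...,::-1] for c in cr]
cv2.imwrite("pics/c1.png",np.hstack(cr[:2])); cv2.imwrite("pics/c2.png",cr[2])
E
```

```text
[ 225.14022526  -16.15380873 1557.12624845]
panel [ 22.  95. 145.] [ 21  97 145]
front [ 17. 116. 112.] [ 18 107 140]
s1 [ 22.  93. 122.] [ 24  85 147]
s2 [ 22.  93. 123.] [ 22  95 145]
back [ 23.  94. 117.] [ 24  89 144]
bench [ 20.  32. 114.] [ 19  31 115]
weight [ 19.  25. 142.] [ 21  24 141]
glue [22. 28. 99.] [22 34 82]
```

View pics/c1.png

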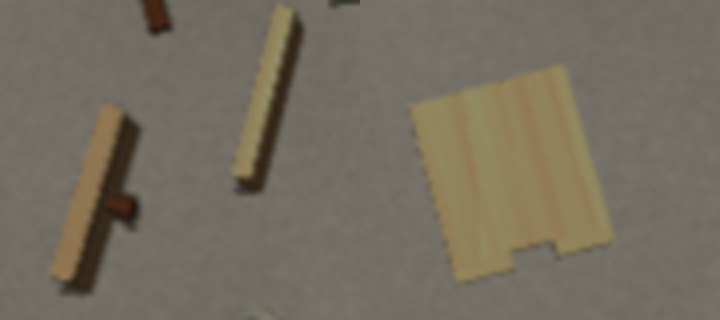

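View pics/c2.png

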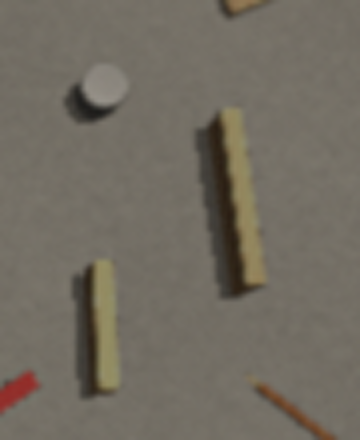

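```bash
cat >> h.py <<'E'
def topface(d,seed,z,half=35,vmin=105,smin=60,k=6,top=True):
    x,y=seed;c=d["img"][y-half:y+half,x-half:x+half]
    c=cv2.resize(c,None,fx=k,fy=k,interpolation=cv2.INTER_CUBIC)
    h=cv2.cvtColor(c,cv2.COLOR_RGB2HSV)
    m=((h[...,1]>smin)&(h[...,2]>vmin)&(h[...,0]<35)).astype(np.uint8)
    cs,_=cv2.findContours(m,cv2.RETR_EXTERNAL,cv2.CHAIN_APPROX_NONE)
    cs=[q for q in cs if cv2.contourArea(q)>k*k*40]
    cn=min(cs,key=lambda q:-cv2.pointPolygonTest(q,(half*k,half*k),True))
    uv=(cn.reshape(-1,2)+.5)/k-.5+[x-half,y-half]
    P=cast(d,uv,z)[:,:2].astype(np.float32)
    r=cv2.minAreaRect(P)
    b=cv2.boxPoints(r)
    e=[b[1]-b[0],b[2]-b[1]];e.sort(key=np.linalg.norm)
    L=e[1];a=np.arctan2(L[1],L[0])
    return np.array(r[0]),np.linalg.norm(e[1]),np.linalg.norm(e[0]),(a+np.pi/2)%np.pi-np.pi/2,P,uv
E
python3 - <<'E'
from h import *
d=optics.get_image("top")
for n,s,z in [("panel",(248,173),6),("front",(113,178),65),("s1",(156,153),60),("s2",(360,185),60),("back",(325,216),56)]:
    for v in (100,110,120):
        c,L,W,a,_,_=topface(d,s,z,vmin=v); print(n,v,c.round(1),round(float(L),1),round(float(W),1),round(float(a),3))
h=cv2.cvtColor(d["img"],cv2.COLOR_RGB2HSV)
# weight
for seed,z,R in[((326,157),50,12)]:
    x,y=seed;c=cv2.resize(h[y-14:y+14,x-14:x+14,2],None,fx=6,fy=6,interpolation=cv2.INTER_CUBIC)
    m=(c>126).astype(np.uint8);cs,_=cv2.findContours(m,0,1);cn=max(cs,key=cv2.contourArea)
    (u,vv),r=cv2.minEnclosingCircle(cn);M=cv2.moments(cn)
    print((u,vv,r/6*3), M['m10']/M['m00'],M['m01']/M['m00'])
    uv=np.array([M['m10']/M['m00'],M['m01']/M['m00']]);uv=(uv+.5)/6-.5+[x-14,y-14]
    print("weight",cast(d,uv,z))
print("glue",cast(d,(154,212),110))
# notch & knob check
print("notch",cast(d,(252.5,192),6),"knob",cast(d,(121,182),32))
E
```

```text
panel 100 [554.5 -22.8] 152.6 132.5 0.27
panel 110 [554.5 -22.8] 152.6 132.4 0.269
panel 120 [554.8 -22.8] 152.0 132.1 0.269
front 100 [527.7 396.4] 142.8 20.7 -0.258
front 110 [528.4 396.5] 141.4 19.5 -0.25
front 120 [528.9 396.8] 140.4 18.8 -0.247
s1 100 [608.6 263.3] 142.1 17.4 -0.22
s1 110 [608.9 263.6] 141.7 16.8 -0.22
s1 120 [609.4 263.9] 140.6 16.0 -0.22
s2 100 [ 509.5 -372.2] 140.5 17.4 0.106
s2 110 [ 509.7 -372.5] 140.0 16.7 0.104
s2 120 [ 510.3 -372.8] 139.0 15.9 0.104
back 100 [ 409.6 -263.1] 101.2 16.7 0.026
back 110 [ 410.1 -263.4] 100.2 16.1 0.026
back 120 [ 410.9 -263.7] 98.7 15.5 0.027
(86.89096069335938, 78.52156066894531, 16.378087997436523) 86.11504424778761 78.02518720217836
weight [[ 600.51924273 -269.37075655   50.        ]]
glue [[415.22179008 251.95899044 110.        ]]
notch [[492.58697248 -39.55283119   6.        ]] knob [[520.30949057 373.26926837  32.        ]]
```

>>> apply_moves(
  deltas="12 -35 0 0;12 -35 0 0;12 -35 0 0;12 -35 0 0;12 -35 0 0;12 -35 0 0;12 -35 0 0;12 -35 0 0;12 -35 0 0;12 -35 0 0;12 -35 0 0;12 -35 0 0;12 -35 0 0;12 -35 0 0;12 -35 0 0;12 -35 0 0;12 -35 0 0;12 -35 0 0",
  fingers=0,
  force=60,
)

```text
t: 1.7
eef_pos: [513.8, -50.2, 226.9]
tool_rot: [0.222, 0.975, -0.001, 0.0]
contact_force: [0.7, 0.2, -0.2]
gripper_width: 0.998
```

>>> apply_moves(
  deltas="14 -35 -10 0;14 -35 -15 0;14 -35 -20 0;14 -35 -20 0;14 -35 -20 0;10 -25 -10 0;4 -8 0 0;0 0 0 0;0 0 0 0",
)

```text
t: 2.45
eef_pos: [597.3, -268.5, 131.9]
tool_rot: [0.227, 0.974, -0.001, 0.003]
contact_force: [0.3, 0.4, -0.7]
gripper_width: 1.003
```

Descend; check in the camera before touching.

>>> apply_moves(
  deltas="3 -1 -20 0;0 0 -20 0;0 0 -10 0;0 0 0 0;0 0 0 0",
)

```text
t: 2.87
eef_pos: [601.9, -263.7, 86.9]
tool_rot: [0.224, 0.975, -0.001, 0.006]
contact_force: [1.0, 0.2, -0.1]
gripper_width: 0.994
```

```bash
cat > look.py <<'E'
import sys
from h import *
n=sys.argv[1];out=[]
for v in("top","side"):
    d=optics.get_image(v)
    P=np.array([float(q) for q in sys.argv[2].split(",")])
    u,w=proj(d,P)[0].astype(int);u=min(max(u,50),461);w=min(max(w,50),333)
    c=d["img"][w-50:w+50,u-50:u+50];out.append(cv2.resize(c,None,fx=4,fy=4,interpolation=cv2.INTER_CUBIC)[...,::-1]);print(v,"origin",u-50,w-50)
cv2.imwrite(f"pics/{n}.png",np.hstack(out))
E
python3 look.py w1 600,-269,40
```

```text
top origin 275 106
side origin 297 198
```

View pics/w1.png

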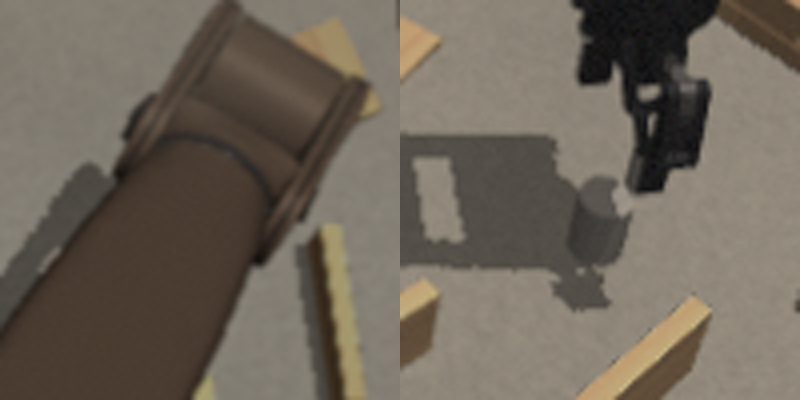

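```bash
python3 - <<'E'
from h import *
for i in range(6):
    print(telemetry.get_obs()["eef_pos"].round(1),telemetry.get_obs()["t"]); optics.get_image("side")
E
```

```text
[ 602.2 -264.1   87.3] 2.9667
[ 602.5 -264.6   87.6] 3.0167
[ 602.5 -264.9   87.6] 3.0667
[ 602.5 -265.1   87.6] 3.1167
[ 602.4 -265.2   87.3] 3.1667
[ 602.3 -265.2   87.1] 3.2167
```

>>> apply_moves(
  deltas="-2 -4 -15 0;0 0 -15 0;0 0 -15 0;0 0 -15 0;0 0 -9 0;0 0 -3 0;0 0 0 0;0 0 0 0;0 0 0 0",
)

```text
t: 4.02
eef_pos: [598.7, -271.8, 8.4]
tool_rot: [0.225, 0.974, -0.002, 0.007]
contact_force: [0.3, 0.5, -0.2]
gripper_width: 1.003
```

>>> apply_moves(
  deltas="1 2 3 0;0 0 1 0;0 0 0 0;0 0 0 0;0 0 0 0;0 0 0 0;0 0 0 0;0 0 0 0;0 0 0 0;0 0 0 0;0 0 0 0;0 0 0 0",
  fingers=255,
  force=60,
)

```text
t: 5.02
eef_pos: [601.9, -270.5, 16.6]
tool_rot: [0.225, 0.974, -0.003, 0.01]
contact_force: [-0.3, -0.1, 0.2]
gripper_width: 0.4
```

>>> apply_moves(
  deltas="0 0 8 0;0 0 20 0;0 0 20 0;-3 15 15 0;-6 30 5 0;-6 32 0 0;-6 32 0 0;-6 32 0 0;-6 32 0 0;-6 30 0 0;-4 22 0 0;-3 12 0 0;-1 6 0 0;0 0 0 0;0 0 0 0",
)

```text
t: 6.27
eef_pos: [543.7, -17.9, 83.9]
tool_rot: [0.227, 0.974, -0.002, 0.003]
contact_force: [0.3, -1.3, -3.9]
gripper_width: 0.405
```

>>> apply_moves(
  deltas="6 -3 -8 0;4 -2 -14 0;1 0 -14 0;0 0 -10 0;0 0 -5 0;0 0 0 0;0 0 0 0",
)

```text
t: 6.85
eef_pos: [560.0, -32.2, 29.6]
tool_rot: [0.231, 0.973, -0.003, 0.006]
contact_force: [0.1, -0.5, -3.6]
gripper_width: 0.404
```

>>> apply_moves(
  deltas="-2 4 0 0;-1 3 0 0;0 0 0 0;0 0 0 0",
)

```text
t: 7.18
eef_pos: [557.8, -25.2, 31.2]
tool_rot: [0.232, 0.973, -0.003, 0.008]
contact_force: [-0.0, 0.3, -4.4]
gripper_width: 0.405
```

>>> apply_moves(
  deltas="-1 0 -3 0;-1 0 -2 0;0 0 -2 0;0 0 -1 0;0 0 -1 0;0 0 0 0;0 0 0 0",
)

```text
t: 7.77
eef_pos: [556.3, -24.7, 22.6]
tool_rot: [0.231, 0.973, -0.003, 0.009]
contact_force: [-0.5, 0.8, -2.4]
gripper_width: 0.406
```

Touching down (part of the load taken). Release.

>>> apply_moves(
  deltas="0 0 -1 0;0 0 0 0;0 0 0 0;0 0 0 0;0 0 0 0;0 0 0 0;0 0 0 0",
  fingers=0,
)

```text
t: 8.35
eef_pos: [560.3, -25.8, 25.5]
tool_rot: [0.231, 0.973, -0.003, 0.013]
contact_force: [-0.6, 0.2, 0.0]
gripper_width: 1.004
```

>>> apply_moves(
  deltas="0 0 10 0;0 0 20 0;0 0 30 0;0 0 30 0;0 0 30 0;0 0 20 0;0 30 10 0;0 35 0 0;0 35 0 0;0 35 0 0;0 35 0 0;0 35 0 0;0 35 0 0",
)

```text
t: 9.43
eef_pos: [559.3, 217.6, 196.0]
tool_rot: [0.238, 0.971, -0.002, 0.019]
contact_force: [0.6, -0.7, -0.3]
gripper_width: 1.006
```

```bash
python3 look.py w2 555,-23,30; python3 - <<'E'
from h import *
print(telemetry.get_obs())
E
```

```text
top origin 197 121
side origin 224 154
{'t': 9.5333, 'joints': array([ 0.21511579,  0.14013688,  1.81509758, -0.02101731,  1.1532993 ,
       -0.87321278]), 'qd': array([-0.07083881, -0.01286387,  0.03040744, -0.05205305,  0.00496438,
       -0.04703925]), 'joint_efforts': array([  1.09646704, -33.60861897, -28.35380316,   0.13293465,
        -0.09703144,   0.17724956]), 'eef_pos': array([558.93727109, 220.50409275, 196.03425282]), 'tool_rot': array([ 0.23487235,  0.97183754, -0.00140154,  0.01909995]), 'contact_force': array([-0.348754  , -0.75075769,  0.52130192]), 'moment': array([-0.02509087,  0.00163517,  0.00170216]), 'gripper_width': 1.0007728453083204}
```

View pics/w2.png

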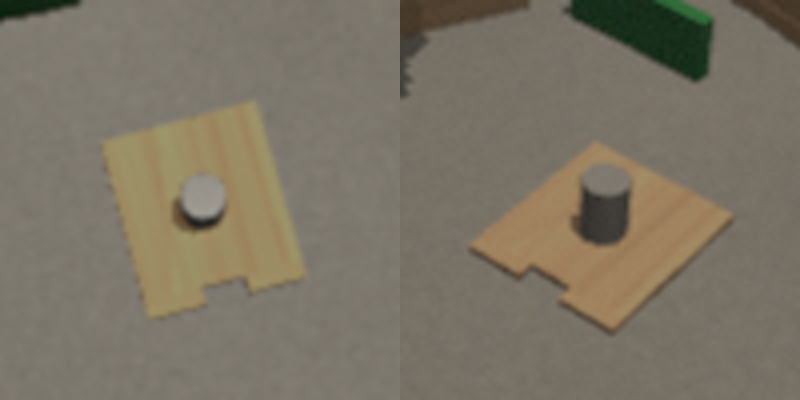

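```bash
cat > st.py <<'E'
from h import *
from scipy.spatial.transform import Rotation as R
o=telemetry.get_obs();M=R.from_quat(o["tool_rot"]).as_matrix()
print(round(o["t"],2),o["eef_pos"].round(1),"tilt",M[:2,2].round(4),"psi",np.arctan2(M[1,1],M[0,1]).round(3),"grip",(o["eef_pos"]-19*M[:,2]).round(1),"w",round(o["gripper_width"],3))
E
python3 st.py; python3 - <<'E'
from h import *
d=optics.get_image("top")
for p in [(197+203/4-.5,121+192/4-.5)]: print(cast(d,p,56))
c,L,W,a,_,_=topface(d,(248,173),6,vmin=110);print(c,L,W,a)
E
```

```text
9.53 [558.9 220.5 196. ] tilt [ 0.0365 -0.0117] psi 1.097 grip [558.2 220.7 215. ] w 1.001
[[557.80875675 -22.80061837  56.        ]]
[554.43658447 -22.75546265] 152.33675 132.11182 0.27127028
```

>>> apply_moves(
  deltas="2 25 -5 0.04;2 30 -15 0.05;2 30 -20 0.05;1 30 -20 0.05;1 25 -15 0.03;0 15 -5 0;0 5 0 0;0 0 0 0;0 0 0 0;0 0 0 0",
)

```text
t: 10.42
eef_pos: [572.0, 373.6, 119.9]
tool_rot: [0.129, 0.991, -0.001, 0.023]
contact_force: [0.3, 0.0, 0.0]
gripper_width: 0.996
```

```bash
python3 st.py
```

```text
10.42 [572.  373.6 119.9] tilt [ 0.0461 -0.0086] psi 1.313 grip [571.2 373.7 138.9] w 0.996
```

>>> apply_moves(
  deltas="-3 9 -10 0;-2 4 -20 0;0 0 -15 0",
)

```text
t: 10.67
eef_pos: [572.1, 386.2, 82.0]
tool_rot: [0.132, 0.991, 0.003, 0.03]
contact_force: [0.2, -0.1, 0.1]
gripper_width: 1.002
```

```bash
python3 look.py f1 560,387,50;python3 st.py; python3 -c "
from h import *
[optics.get_image('side') for i in range(3)]";python3 st.py
```

```text
top origin 65 118
side origin 155 84
10.77 [570.5 385.   79.3] tilt [ 0.0543 -0.0056] psi 1.307 grip [569.4 385.1  98.3] w 0.999
10.92 [572.5 386.1  82.9] tilt [ 0.0595 -0.003 ] psi 1.307 grip [571.4 386.1 101.9] w 0.998
```

View pics/f1.png

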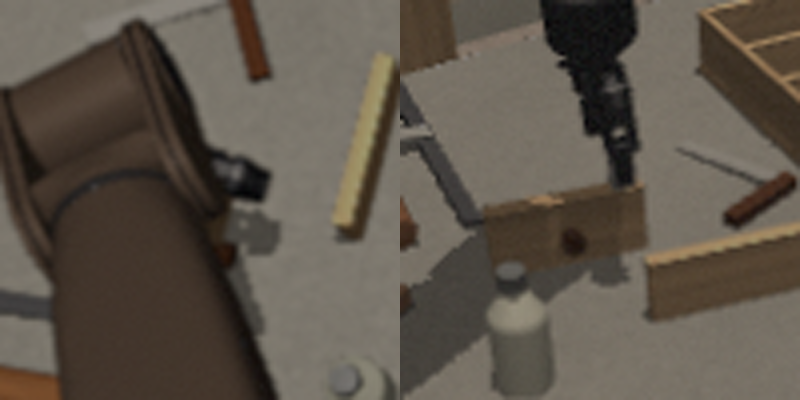

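```bash
python3 -c "
from h import *
[optics.get_image('side') for i in range(6)]";python3 st.py
```

```text
11.22 [572.4 386.3  82.8] tilt [ 0.0596 -0.0029] psi 1.308 grip [571.3 386.3 101.8] w 1.003
```

>>> apply_moves(
  deltas="-4 1 -20 0",
)

```text
t: 11.3
eef_pos: [572.2, 388.8, 68.2]
tool_rot: [0.131, 0.991, 0.005, 0.034]
contact_force: [0.3, -0.4, 0.5]
gripper_width: 0.999
```

```bash
for i in 1 2 3 4; do python3 st.py; python3 -c "
from h import *
[optics.get_image('side') for i in range(2)]"; done;python3 st.py
```

```text
11.3 [572.2 388.8  68.2] tilt [0.069  0.0015] psi 1.308 grip [570.9 388.7  87.1] w 0.999
11.4 [566.3 386.4  60.2] tilt [ 0.0547 -0.0053] psi 1.308 grip [565.2 386.5  79.1] w 1.002
11.5 [567.8 387.   62.2] tilt [ 0.0579 -0.0038] psi 1.308 grip [566.7 387.1  81.2] w 1.005
11.6 [568.9 387.4  63.6] tilt [ 0.0604 -0.0025] psi 1.308 grip [567.7 387.5  82.5] w 0.995
11.7 [569.1 387.5  63.8] tilt [ 0.061  -0.0023] psi 1.308 grip [567.9 387.5  82.8] w 1.002
```

>>> apply_moves(
  deltas="-1 0 -20 0;-2 0 -20 0",
)

```text
t: 11.87
eef_pos: [571.1, 389.8, 30.9]
tool_rot: [0.131, 0.991, 0.007, 0.036]
contact_force: [0.1, 0.2, -0.7]
gripper_width: 1.0
```

```bash
cat > settle.py <<'E'
import sys
from h import *
[optics.get_image('side') for i in range(int(sys.argv[1]))]
E
python3 settle.py 7; python3 st.py; python3 look.py f2 560,387,50
```

```text
12.22 [570.8 389.8  31.1] tilt [0.0726 0.0034] psi 1.308 grip [569.4 389.7  50. ] w 1.001
top origin 65 118
side origin 155 84
```

View pics/f2.png

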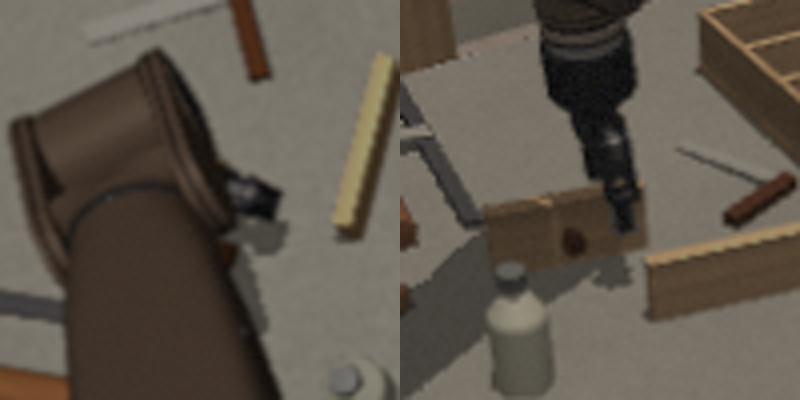

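>>> apply_moves(
  deltas="-3 -3 -8 0",
)

```text
t: 12.4
eef_pos: [569.6, 387.8, 25.4]
tool_rot: [0.131, 0.991, 0.008, 0.038]
contact_force: [0.5, -0.4, -0.7]
gripper_width: 0.999
```

>>> apply_moves(
  deltas="-0.5 0 -1 0",
  fingers=255,
  force=60,
)

```text
t: 12.48
eef_pos: [567.9, 387.0, 23.1]
tool_rot: [0.131, 0.991, 0.007, 0.037]
contact_force: [0.2, -0.1, -0.4]
gripper_width: 0.88
```

```bash
python3 settle.py 16; python3 st.py
```

```text
13.28 [569.6 387.9  24.9] tilt [0.0782 0.0062] psi 1.308 grip [568.1 387.8  43.8] w 0.202
```

>>> apply_moves(
  deltas="0 0 15 0;0 0 30 0;0 0 35 0;0 0 35 0;0 0 30 0;-6 -20 15 -0.06;-8 -35 0 -0.1;-8 -35 0 -0.1;-8 -35 0 -0.1;-8 -35 0 -0.1;-8 -35 0 -0.1;-8 -35 0 -0.1;-8 -35 0 -0.1",
)

```text
t: 14.37
eef_pos: [494.7, 117.8, 195.5]
tool_rot: [0.5, 0.866, -0.005, 0.034]
contact_force: [0.1, -0.3, -0.8]
gripper_width: 0.202
```

```bash
python3 settle.py 5; python3 st.py
```

```text
14.62 [496.  119.3 195.5] tilt [ 0.0553 -0.0414] psi 0.529 grip [494.9 120.1 214.5] w 0.206
```

>>> apply_moves(
  deltas="-3 -20 -5 -0.03;-4 -32 -15 -0.06;-4 -35 -25 -0.06;-4 -35 -25 -0.06;-4 -35 -20 -0.06;-3 -28 -10 0;-2 -15 -5 0",
)

```text
t: 15.2
eef_pos: [476.5, -75.1, 92.5]
tool_rot: [0.604, 0.796, -0.004, 0.038]
contact_force: [0.2, -0.9, -1.1]
gripper_width: 0.204
```

```bash
python3 settle.py 8; python3 st.py
```

```text
15.6 [477.9 -73.1  94.9] tilt [ 0.0604 -0.0527] psi 0.276 grip [476.7 -72.1 113.9] w 0.2
```

>>> apply_moves(
  deltas="-3 -8 -15 -0.02;-2 -7 -20 0;-1 -1 -18 0",
)

```text
t: 15.85
eef_pos: [478.1, -88.0, 47.6]
tool_rot: [0.609, 0.792, -0.001, 0.048]
contact_force: [-0.1, -0.6, -0.1]
gripper_width: 0.203
```

```bash
python3 settle.py 7; python3 st.py; python3 look.py f3 470,-60,20
```

```text
16.2 [478.  -88.   48.4] tilt [ 0.0741 -0.0585] psi 0.262 grip [476.6 -86.9  67.3] w 0.204
top origin 209 148
side origin 208 176
```

View pics/f3.png

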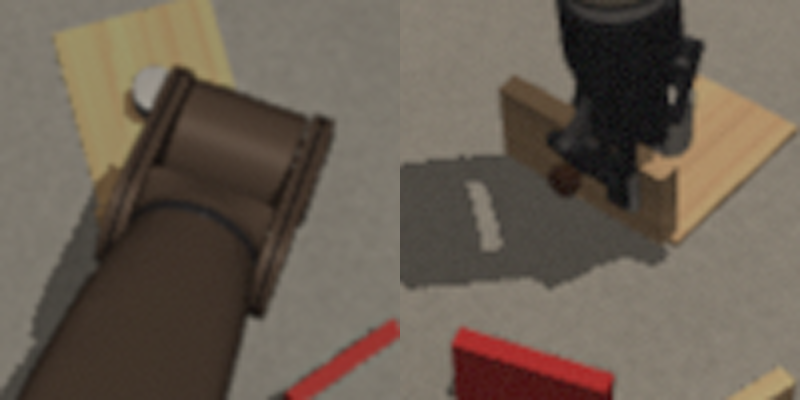

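>>> apply_moves(
  deltas="-5 -1 -10 0;-2 -1 -9 0",
)

```text
t: 16.47
eef_pos: [473.2, -90.9, 31.4]
tool_rot: [0.609, 0.792, 0.0, 0.051]
contact_force: [-0.3, 0.2, -1.6]
gripper_width: 0.205
```

```bash
python3 settle.py 6; python3 st.py
```

```text
16.77 [473.6 -91.   31.6] tilt [ 0.08   -0.0608] psi 0.262 grip [472.  -89.9  50.5] w 0.207
```

>>> apply_moves(
  deltas="-1.5 1.5 -6 0",
)

```text
t: 16.85
eef_pos: [473.6, -90.2, 26.9]
tool_rot: [0.609, 0.791, 0.001, 0.052]
contact_force: [-0.3, -0.5, -1.6]
gripper_width: 0.205
```

```bash
python3 settle.py 6; python3 st.py; python3 -c "
from h import *
print(telemetry.get_obs()['contact_force'])"
```

```text
17.15 [472.2 -89.5  25.7] tilt [ 0.0803 -0.0608] psi 0.262 grip [470.7 -88.4  44.6] w 0.206
[ 0.36053452  0.40215788 -0.14517397]
```

>>> apply_moves(
  deltas="0 0 -1.5 0",
  fingers=80,
)

```text
t: 17.23
eef_pos: [472.4, -89.6, 24.5]
tool_rot: [0.609, 0.792, 0.0, 0.051]
contact_force: [-0.5, -0.6, 0.3]
gripper_width: 0.33
```

```bash
python3 settle.py 10; python3 st.py; python3 look.py f4 470,-60,20
```

```text
17.73 [472.2 -89.5  24.3] tilt [ 0.0804 -0.0607] psi 0.262 grip [470.7 -88.4  43.2] w 0.689
top origin 209 148
side origin 208 176
```

View pics/f4.png

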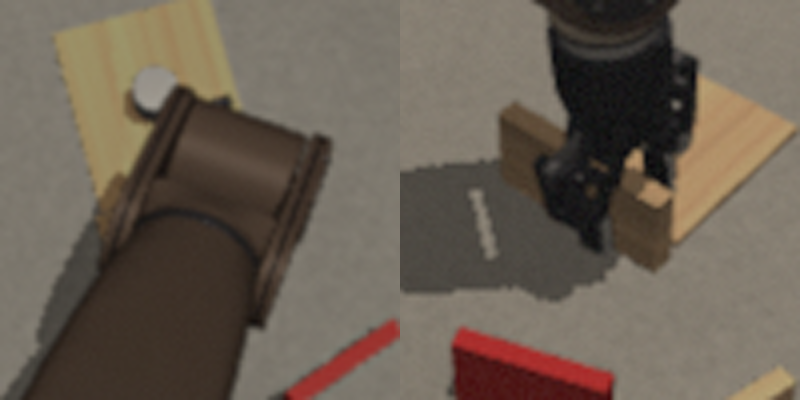

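>>> apply_moves(
  deltas="0 0 20 0;0 0 35 0;0 0 40 0;0 0 40 0;0 0 20 0",
)

```text
t: 18.25
eef_pos: [464.6, -86.6, 177.2]
tool_rot: [0.609, 0.792, -0.002, 0.041]
contact_force: [0.8, -0.4, 0.3]
gripper_width: 0.688
```

>>> apply_moves(
  deltas="5 12 0 -0.06;7 18 0 -0.12;7 18 0 -0.12;7 18 0 -0.12;7 18 0 -0.12;7 18 0 -0.12;7 18 0 -0.12;7 18 0 -0.12;7 18 0 -0.12;7 18 0 -0.12;7 18 0 -0.12;7 18 0 -0.12;7 18 0 -0.12;7 18 0 -0.12;7 18 0 -0.12;7 18 0 -0.12;7 18 0 -0.12;7 18 0 -0.06;5 18 0 0;3 8 0 0",
  fingers=0,
)

```text
t: 19.92
eef_pos: [604.4, 271.6, 185.7]
tool_rot: [0.987, -0.15, -0.045, 0.028]
contact_force: [-0.1, -0.3, -0.1]
gripper_width: 1.001
```

```bash
python3 settle.py 5; python3 st.py; python3 look.py f5 500,-50,20; python3 - <<'E'
from h import *
d=optics.get_image("top")
for n,s,z in [("panel",(248,173),6),("front",tuple(proj(d,[459,-49,65])[0].round().astype(int)),65)]:
    c,L,W,a,_,_=topface(d,s,z,vmin=115); print(n,c.round(1),round(float(L),1),round(float(W),1),round(float(a),3))
E
```

```text
20.17 [603.9 269.  185.9] tilt [-0.0981 -0.0423] psi -1.87 grip [605.8 269.8 204.8] w 0.992
top origin 205 138
side origin 214 170
panel [546.  -28.2] 172.1 147.4 0.266
front [517.7 -34.3] 141.9 136.2 -1.343
```

View pics/f5.png

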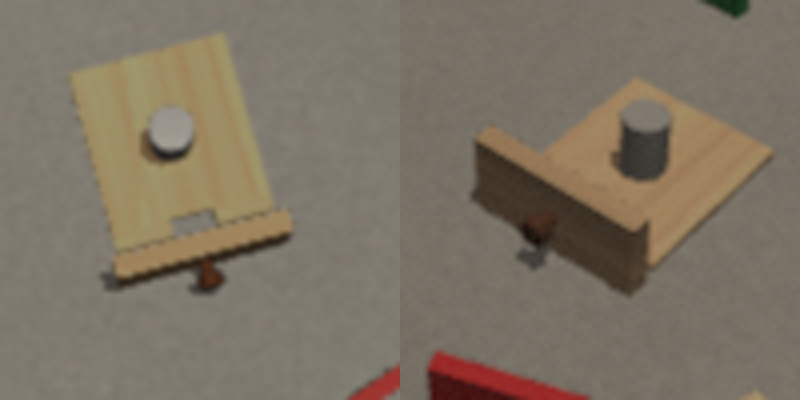

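```bash
python3 - <<'E'
from h import *
d=optics.get_image("top")
def m(q,z,o=(205,138)):
    P=cast(d,(np.array(q)+.5)/4-.5+o,z)[:,:2]; return P
c0=np.array([554.5,-22.8]);a=.27;M=np.array([[np.cos(a),np.sin(a)],[-np.sin(a),np.cos(a)]])
P=m([(118,279),(293,230),(290,211),(115,255)],65);print(P,(M@(P-c0).T).T, "centre",M@(P.mean(0)-c0))
P=m([(171,131)],56);print(M@(P[0]-c0))
# panel back corners (unoccluded)
P=m([(222,34),(71,73)],6);print((M@(P-c0).T).T)
E
```

```text
[[ 435.12046552   17.26673388]
 [ 472.66676665 -116.03965141]
 [ 487.37987984 -113.92669545]
 [ 453.53982373   19.59921926]] [[-104.36746346   70.45742677]
 [-103.73843483  -68.03416651]
 [ -88.99477277  -69.92221088]
 [ -85.99327491   67.79238642]] centre [-9.57734865e+01  7.33589497e-02]
[-2.63428598  0.33709499]
[[ 73.90875311 -63.91612565]
 [ 75.18974393  61.83096286]]
```

>>> apply_moves(
  deltas="0 -3 -15 0.04;0 -2 -30 0.04;0 0 -30 0;0 0 -25 0;0 0 -10 0",
)

```text
t: 20.78
eef_pos: [607.9, 262.1, 81.0]
tool_rot: [0.993, -0.111, -0.037, 0.027]
contact_force: [-0.7, -0.6, -1.1]
gripper_width: 0.997
```

```bash
python3 settle.py 7; python3 st.py; python3 look.py s1 609,264,50
```

```text
21.13 [611.4 263.7  87.3] tilt [-0.0696 -0.0429] psi -1.79 grip [612.7 264.5 106.2] w 1.001
top origin 105 103
side origin 186 96
```

View pics/s1.png

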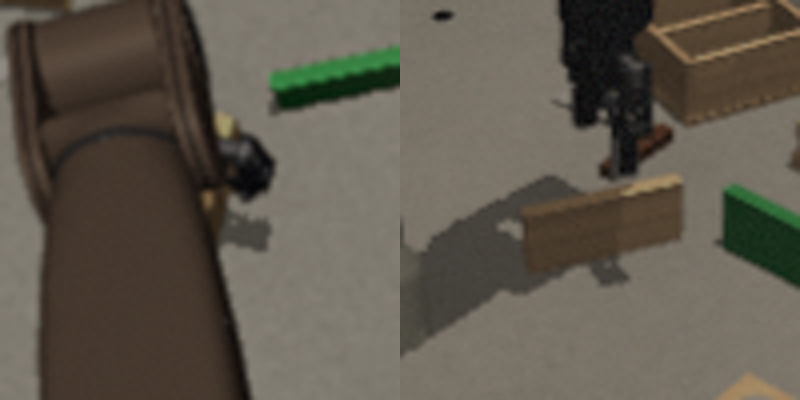

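>>> apply_moves(
  deltas="-3 -1 -20 0;-1 0 -22 0;-1 0 -18 0",
)

```text
t: 21.48
eef_pos: [612.2, 264.6, 35.2]
tool_rot: [0.993, -0.11, -0.024, 0.022]
contact_force: [-0.1, 0.6, -0.2]
gripper_width: 1.0
```

```bash
python3 settle.py 7; python3 st.py
```

```text
21.83 [612.6 264.6  36.3] tilt [-0.0526 -0.0384] psi -1.791 grip [613.6 265.4  55.3] w 0.999
```

>>> apply_moves(
  deltas="-4 -2 -14 0",
)

```text
t: 21.92
eef_pos: [612.2, 263.7, 26.6]
tool_rot: [0.994, -0.11, -0.02, 0.02]
contact_force: [0.6, -0.8, 0.3]
gripper_width: 1.0
```

```bash
python3 settle.py 5; python3 st.py
```

```text
22.17 [608.2 262.5  22. ] tilt [-0.0533 -0.0386] psi -1.791 grip [609.2 263.2  40.9] w 1.001
```

>>> apply_moves(
  deltas="-1 0 -1 0",
  fingers=255,
)

```text
t: 22.25
eef_pos: [607.7, 262.6, 21.4]
tool_rot: [0.993, -0.11, -0.024, 0.022]
contact_force: [-0.5, 0.1, -0.0]
gripper_width: 0.884
```

```bash
python3 settle.py 15; python3 st.py; python3 look.py s2 609,264,50
```

```text
23.0 [607.4 262.5  21.1] tilt [-0.0529 -0.0385] psi -1.791 grip [608.4 263.3  40.1] w 0.167
top origin 105 103
side origin 186 96
```

View pics/s2.png

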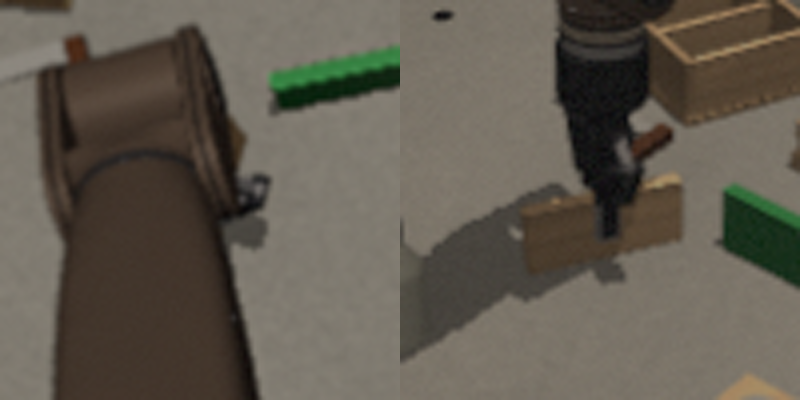

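>>> apply_moves(
  deltas="0 0 15 0;0 0 30 0;0 0 35 0;0 0 30 0;-6 -16 10 0.06;-10 -26 0 0.09;-10 -26 0 0.09;-10 -26 0 0.09;-10 -26 0 0.09;-10 -26 -5 0.06;-9 -24 -15 0;-6 -14 -25 0;-3 -5 -20 0",
)

```text
t: 24.18
eef_pos: [530.8, 68.0, 95.4]
tool_rot: [0.989, 0.144, -0.009, 0.031]
contact_force: [0.4, 0.5, -2.1]
gripper_width: 0.165
```

```bash
python3 settle.py 7; python3 st.py
```

```text
24.53 [533.2  70.5  97.1] tilt [-0.0064 -0.0626] psi -1.279 grip [533.3  71.7 116.1] w 0.169
```

>>> apply_moves(
  deltas="-4 -6 -18 -0.02;-2 -4 -20 0;-1 -1 -16 0",
)

```text
t: 24.78
eef_pos: [534.2, 61.4, 51.1]
tool_rot: [0.99, 0.137, 0.001, 0.032]
contact_force: [0.6, -0.3, -0.5]
gripper_width: 0.17
```

```bash
python3 settle.py 7; python3 st.py
```

```text
25.13 [534.   61.3  51.6] tilt [ 0.011 -0.063] psi -1.297 grip [533.8  62.5  70.6] w 0.173
```

>>> apply_moves(
  deltas="-4 -1 -15 0;-2 0 -12 0",
)

```text
t: 25.3
eef_pos: [532.5, 60.5, 29.3]
tool_rot: [0.99, 0.137, 0.007, 0.033]
contact_force: [-0.5, -0.2, -1.2]
gripper_width: 0.171
```

```bash
python3 settle.py 7; python3 st.py
```

```text
25.65 [532.6  60.4  29.3] tilt [ 0.0213 -0.0634] psi -1.297 grip [532.2  61.6  48.3] w 0.168
```

>>> apply_moves(
  deltas="-2.5 0 -7 0",
)

```text
t: 25.73
eef_pos: [532.2, 60.4, 24.1]
tool_rot: [0.99, 0.136, 0.009, 0.033]
contact_force: [3.0, 1.5, 6.1]
gripper_width: 0.166
```

```bash
python3 settle.py 6; python3 st.py;  python3 look.py s3 531,61,30
```

```text
26.03 [531.6  60.3  23.6] tilt [ 0.0247 -0.0637] psi -1.297 grip [531.2  61.5  42.5] w 0.165
top origin 170 128
side origin 201 142
```

View pics/s3.png

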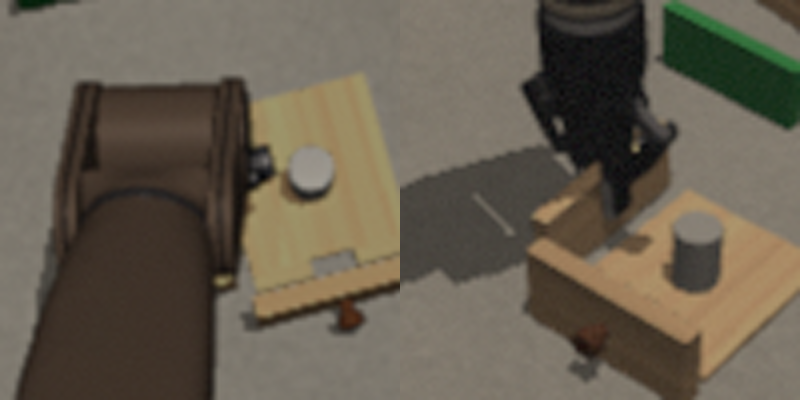

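>>> apply_moves(
  deltas="0 0 -2 0",
  fingers=100,
)

```text
t: 26.22
eef_pos: [531.7, 60.3, 21.7]
tool_rot: [0.99, 0.136, 0.008, 0.033]
contact_force: [0.8, -0.6, 1.4]
gripper_width: 0.294
```

```bash
python3 settle.py 10; python3 st.py;  python3 look.py s4 531,61,30
```

```text
26.72 [531.4  60.3  21.3] tilt [ 0.0243 -0.0637] psi -1.297 grip [531.   61.5  40.3] w 0.608
top origin 170 128
side origin 201 142
```

View pics/s4.png

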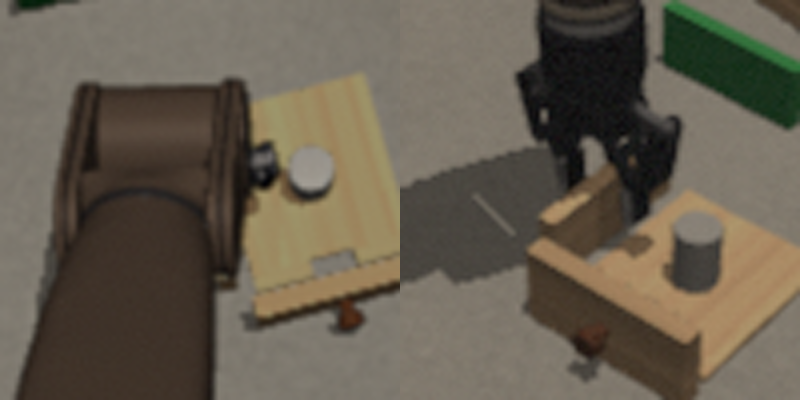

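>>> apply_moves(
  deltas="0 0 20 0;0 0 35 0;0 0 40 0;0 0 35 0.05;0 -10 10 0.11;0 -18 0 0.12;0 -18 0 0.12;0 -18 0 0.12;0 -18 0 0.12;0 -18 0 0.12;0 -18 0 0.12;0 -18 0 0.12;0 -18 0 0.12;0 -18 0 0.12;0 -18 0 0.12;0 -18 0 0.12;0 -18 0 0.12;0 -18 0 0.12;0 -18 0 0.12;0 -18 0 0.12",
  fingers=60,
)

```text
t: 28.48
eef_pos: [526.9, -228.6, 170.5]
tool_rot: [0.401, 0.915, 0.036, 0.015]
contact_force: [0.3, -0.6, -0.2]
gripper_width: 0.766
```

>>> apply_moves(
  deltas="-2 -20 0 0.12;-2 -20 0 0.12;-2 -20 0 0.12;-2 -20 0 0.12;-2 -20 0 0.12;-2 -20 0 0.12;-2 -20 0 0.12;-1 -12 0 0.06;0 -5 0 0",
)

```text
t: 29.23
eef_pos: [509.2, -396.0, 169.3]
tool_rot: [-0.056, 0.998, 0.039, -0.004]
contact_force: [0.0, 0.6, -0.4]
gripper_width: 0.762
```

```bash
python3 settle.py 6; python3 st.py;  python3 look.py s5 531,-10,30; python3 - <<'E'
from h import *
d=optics.get_image("top")
s=tuple(int(q) for q in proj(d,[510,-372,60])[0].round())
c,L,W,a,_,_=topface(d,(360,185),60,vmin=115); print(c.round(1),L,W,a)
E
```

```text
29.53 [ 509.7 -393.2  169.5] tilt [-0.0123  0.0788] psi 1.683 grip [ 510.  -394.7  188.4] w 0.762
top origin 193 128
side origin 215 155
[ 557.8 -367.4] 42.521984 17.46098 0.12571704
```

View pics/s5.png

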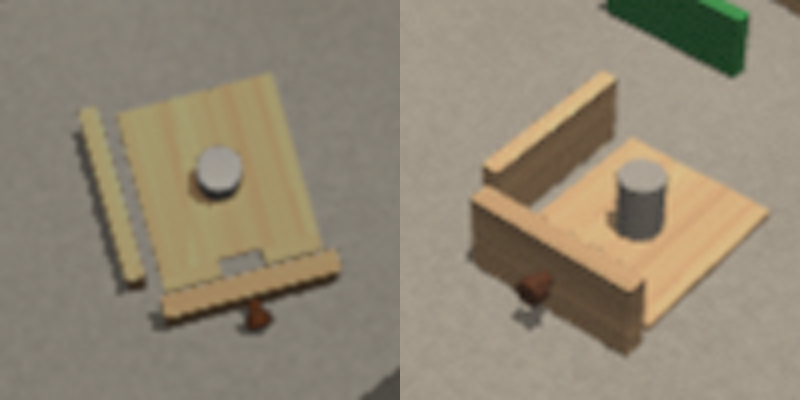

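>>> apply_moves(
  deltas="0 8 -15 0;-1 8 -30 0;-1 4 -30 0;-1 2 -20 0",
)

```text
t: 30.02
eef_pos: [511.2, -373.3, 81.4]
tool_rot: [-0.057, 0.998, 0.032, 0.002]
contact_force: [-0.3, -0.4, -0.4]
gripper_width: 0.76
```

```bash
python3 settle.py 7; python3 st.py; python3 look.py s6 510,-372,40; python3 - <<'E'
from h import *
d=optics.get_image("top")
s=tuple(int(q) for q in proj(d,[531,61.5,60])[0].round())
c,L,W,a,_,_=topface(d,s,60,vmin=115); print(c.round(1),L,W,a)
c0=np.array([554.5,-22.8]);A=.27;M=np.array([[np.cos(A),np.sin(A)],[-np.sin(A),np.cos(A)]]);print(M@(c-c0))
E
```

```text
30.37 [ 512.8 -376.    85.7] tilt [0.0048 0.0605] psi 1.684 grip [ 512.7 -377.2  104.7] w 0.765
top origin 308 134
side origin 301 244
[533.6  60.3] 139.90346 16.426361 0.28311956
[ 2.00373871 85.65490361]
```

View pics/s6.png

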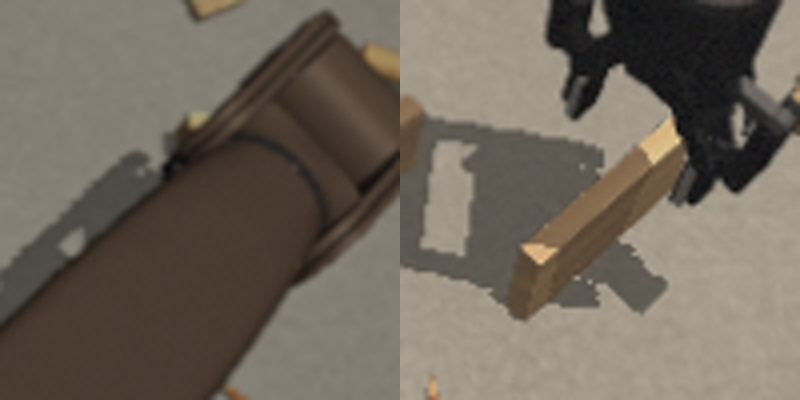

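>>> apply_moves(
  deltas="-3 4 -20 0;-1 2 -22 0;-1 0 -18 0",
)

```text
t: 30.77
eef_pos: [511.7, -374.5, 32.5]
tool_rot: [-0.056, 0.998, 0.024, 0.009]
contact_force: [0.5, 0.1, -0.2]
gripper_width: 0.758
```

```bash
python3 settle.py 7; python3 st.py
```

```text
31.12 [ 512.  -374.9   33.7] tilt [0.0165 0.0484] psi 1.684 grip [ 511.7 -375.9   52.7] w 0.767
```

>>> apply_moves(
  deltas="-2.5 3 -12 0",
)

```text
t: 31.2
eef_pos: [511.9, -374.4, 25.4]
tool_rot: [-0.056, 0.998, 0.021, 0.012]
contact_force: [0.1, -0.5, 0.8]
gripper_width: 0.765
```

```bash
python3 settle.py 5; python3 st.py
```

```text
31.45 [ 509.4 -371.7   21.5] tilt [0.0161 0.0488] psi 1.684 grip [ 509.1 -372.6   40.5] w 0.768
```

>>> apply_moves(
  deltas="0 0 -1 -0.008",
  fingers=255,
)

```text
t: 31.53
eef_pos: [509.7, -371.9, 20.9]
tool_rot: [-0.052, 0.998, 0.024, 0.01]
contact_force: [-0.5, 0.2, -0.5]
gripper_width: 0.642
```

```bash
python3 settle.py 14; python3 st.py; python3 look.py s7 510,-372,40
```

```text
32.23 [ 509.5 -371.8   20.7] tilt [0.0168 0.0484] psi 1.676 grip [ 509.2 -372.8   39.7] w 0.173
top origin 308 134
side origin 301 244
```

View pics/s7.png

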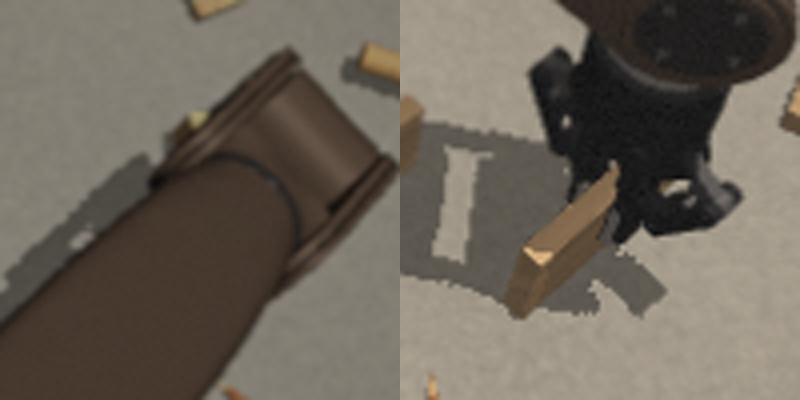

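>>> apply_moves(
  deltas="0 0 15 0;0 0 30 0;0 0 35 0;0 0 30 0;5 20 10 0.02;8 32 0 0.03;8 32 0 0.03;8 32 0 0.03;8 32 0 0.03;8 32 0 0.02;7 28 -5 0;6 22 -15 0;4 12 -25 0;2 5 -20 0",
)

```text
t: 33.5
eef_pos: [575.3, -115.7, 96.8]
tool_rot: [-0.134, 0.991, 0.019, 0.015]
contact_force: [-0.1, 0.7, -0.4]
gripper_width: 0.168
```

```bash
python3 settle.py 7; python3 st.py
```

```text
33.85 [ 576.  -119.4   98.6] tilt [0.0264 0.0406] psi 1.836 grip [ 575.5 -120.2  117.6] w 0.165
```

>>> apply_moves(
  deltas="0 6 -18 0;-1 5 -20 0;-1 2 -18 0",
)

```text
t: 34.1
eef_pos: [580.6, -111.9, 51.8]
tool_rot: [-0.13, 0.991, 0.013, 0.025]
contact_force: [-0.0, -0.6, -1.2]
gripper_width: 0.167
```

```bash
python3 settle.py 7; python3 st.py
```

```text
34.45 [ 580.5 -111.6   52. ] tilt [0.0441 0.033 ] psi 1.832 grip [ 579.6 -112.2   71. ] w 0.17
```

>>> apply_moves(
  deltas="-4 4 -15 0;-3 2 -12 0",
)

```text
t: 34.62
eef_pos: [577.9, -107.8, 30.4]
tool_rot: [-0.13, 0.991, 0.011, 0.029]
contact_force: [-0.7, -0.1, -1.2]
gripper_width: 0.171
```

```bash
python3 settle.py 7; python3 st.py; python3 look.py s8 578,-107,30
```

```text
34.97 [ 577.9 -107.9   30.3] tilt [0.0543 0.0289] psi 1.832 grip [ 576.9 -108.4   49.2] w 0.167
top origin 223 114
side origin 249 168
```

View pics/s8.png

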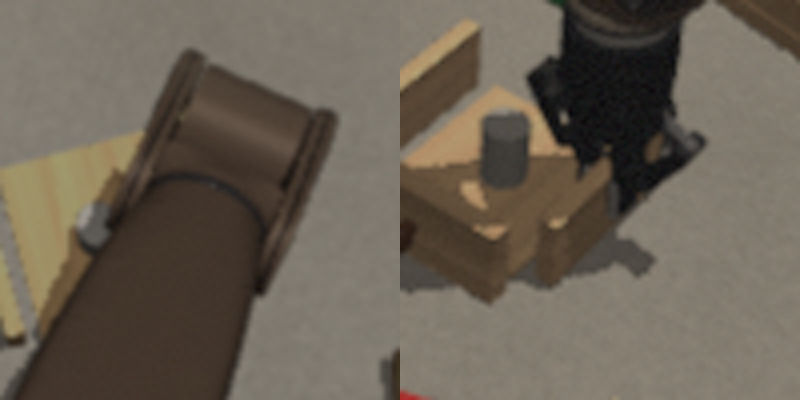

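>>> apply_moves(
  deltas="-1 1 -7 0",
)

```text
t: 35.15
eef_pos: [578.4, -107.5, 24.8]
tool_rot: [-0.13, 0.991, 0.01, 0.03]
contact_force: [-0.2, -0.8, -1.1]
gripper_width: 0.167
```

```bash
python3 settle.py 5; python3 st.py
```

```text
35.4 [ 576.8 -106.8   23. ] tilt [0.054 0.029] psi 1.832 grip [ 575.7 -107.3   42. ] w 0.169
```

>>> apply_moves(
  deltas="0 0 -2 0",
  fingers=100,
)

```text
t: 35.48
eef_pos: [577.0, -106.9, 21.3]
tool_rot: [-0.13, 0.991, 0.011, 0.029]
contact_force: [-0.1, -0.3, -0.2]
gripper_width: 0.296
```

```bash
python3 settle.py 10; python3 st.py; python3 look.py s9 578,-107,30
```

```text
35.98 [ 576.8 -106.8   21.1] tilt [0.054 0.029] psi 1.832 grip [ 575.8 -107.4   40.1] w 0.613
top origin 223 114
side origin 249 168
```

View pics/s9.png

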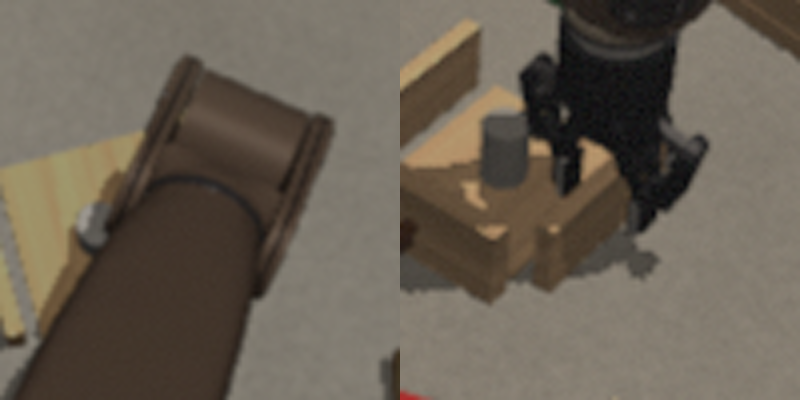

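>>> apply_moves(
  deltas="0 0 20 0;0 0 35 0;0 0 40 0;0 0 25 0;-12 -12 5 -0.03;-24 -23 0 -0.04;-24 -23 0 -0.04;-24 -23 0 -0.04;-24 -23 0 -0.04;-22 -20 0 -0.04;-15 -14 -10 0;-8 -8 -15 0;-3 -3 -10 0",
)

```text
t: 37.17
eef_pos: [414.9, -261.2, 121.6]
tool_rot: [-0.012, 0.999, 0.003, 0.034]
contact_force: [-0.5, 0.0, 0.3]
gripper_width: 0.608
```

```bash
python3 settle.py 7; python3 st.py; python3 look.py b1 580,-60,30
```

```text
37.52 [ 417.3 -259.9  123. ] tilt [0.0699 0.0063] psi 1.599 grip [ 415.9 -260.1  141.9] w 0.606
top origin 208 113
side origin 239 158
```

View pics/b1.png

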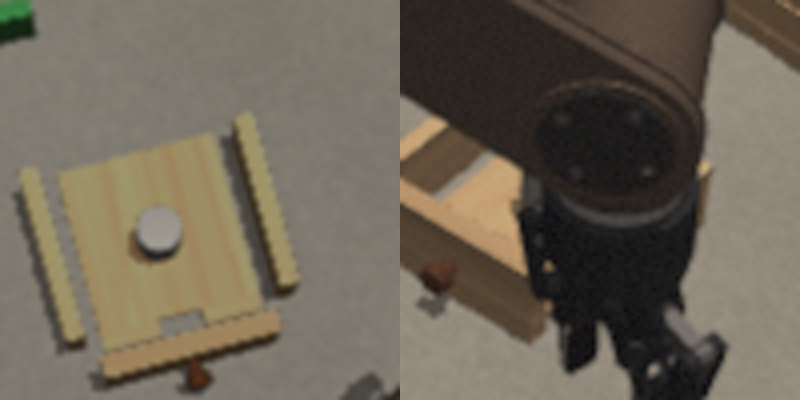

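>>> apply_moves(
  deltas="-5 -2 -18 0;-3 -2 -25 0;-2 0 -22 0",
)

```text
t: 37.87
eef_pos: [412.8, -267.3, 64.0]
tool_rot: [-0.016, 0.999, -0.004, 0.041]
contact_force: [-0.5, 0.2, -0.6]
gripper_width: 0.609
```

```bash
python3 settle.py 7; python3 st.py; python3 look.py b2 410,-263,50
```

```text
38.22 [ 412.9 -267.5   65.3] tilt [ 0.0822 -0.0058] psi 1.602 grip [ 411.4 -267.4   84.2] w 0.609
top origin 275 166
side origin 237 230
```

View pics/b2.png

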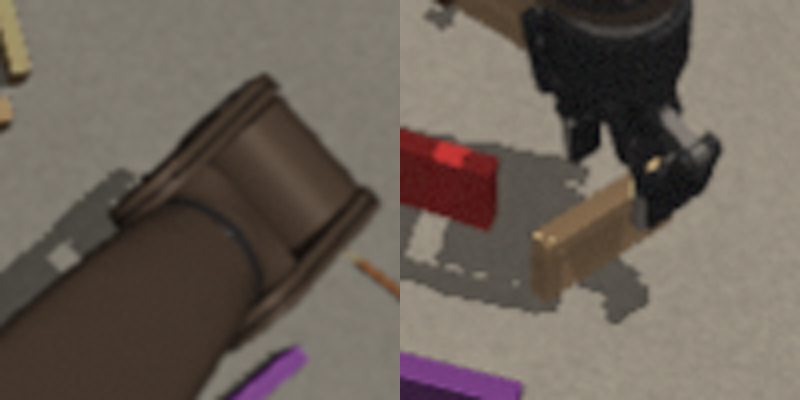

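>>> apply_moves(
  deltas="-2 4 -18 0;-2 1 -18 0",
)

```text
t: 38.48
eef_pos: [412.6, -266.1, 34.4]
tool_rot: [-0.016, 0.999, -0.008, 0.046]
contact_force: [0.1, 0.2, 0.2]
gripper_width: 0.609
```

```bash
python3 settle.py 7; python3 st.py; python3 look.py b3 410,-263,50
```

```text
38.83 [ 412.4 -266.2   34.5] tilt [ 0.0904 -0.0145] psi 1.602 grip [ 410.7 -265.9   53.4] w 0.606
top origin 275 166
side origin 237 230
```

View pics/b3.png

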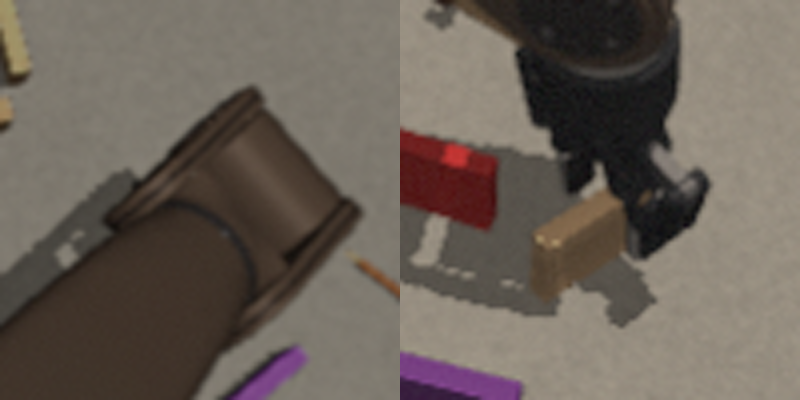

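>>> apply_moves(
  deltas="-2 2 -13 0",
)

```text
t: 39.02
eef_pos: [412.4, -266.3, 24.0]
tool_rot: [-0.016, 0.999, -0.01, 0.047]
contact_force: [0.5, 0.4, 0.2]
gripper_width: 0.61
```

```bash
python3 settle.py 5; python3 st.py
```

```text
39.27 [ 410.4 -264.2   21.6] tilt [ 0.0904 -0.0144] psi 1.602 grip [ 408.7 -263.9   40.5] w 0.611
```

>>> apply_moves(
  deltas="0 0.5 -1 0",
  fingers=255,
)

```text
t: 39.35
eef_pos: [410.9, -264.2, 21.2]
tool_rot: [-0.016, 0.999, -0.008, 0.046]
contact_force: [-0.3, 0.7, -0.6]
gripper_width: 0.48
```

```bash
python3 settle.py 13; python3 st.py
```

```text
40.0 [ 410.8 -264.    21. ] tilt [ 0.091 -0.015] psi 1.602 grip [ 409.  -263.8   39.9] w 0.167
```

>>> apply_moves(
  deltas="0 0 15 0;0 0 30 0;0 0 35 0;0 0 35 0;0 0 30 0;10 11 10 -0.06;18 20 0 -0.1;18 20 0 -0.1;18 20 0 -0.1;18 20 0 -0.1;18 20 0 -0.1;18 20 0 -0.1;18 20 0 -0.1;18 20 0 -0.1;18 20 0 -0.1;18 20 0 -0.1;18 20 0 -0.1;16 18 0 -0.1;10 11 0 -0.05;5 6 0 0",
)

```text
t: 41.67
eef_pos: [644.7, 23.0, 164.9]
tool_rot: [0.624, 0.78, -0.03, 0.021]
contact_force: [0.7, -1.1, 0.1]
gripper_width: 0.167
```

```bash
python3 settle.py 7; python3 st.py; python3 look.py b4 580,-60,30
```

```text
42.02 [643.7  20.3 166.4] tilt [-0.0029 -0.0729] psi 0.219 grip [643.7  21.7 185.4] w 0.172
top origin 208 113
side origin 239 158
```

View pics/b4.png

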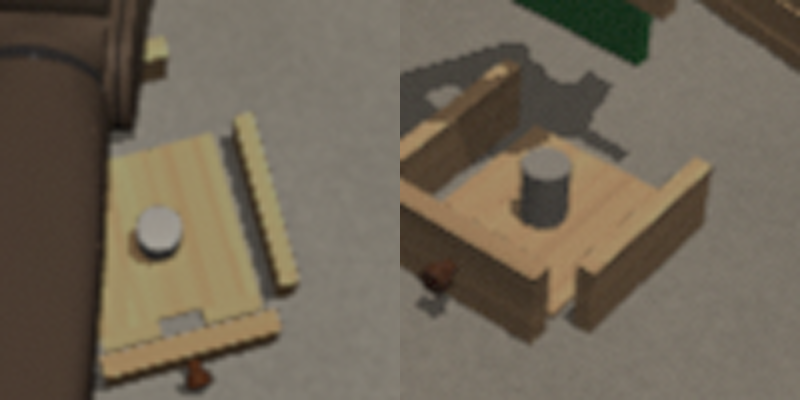

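>>> apply_moves(
  deltas="2 -6 -15 0.02;1 -6 -25 0.02;0 -4 -25 0.01;0 -1 -18 0",
)

```text
t: 42.45
eef_pos: [651.2, 0.4, 90.7]
tool_rot: [0.605, 0.795, -0.024, 0.03]
contact_force: [-1.5, -0.2, -0.5]
gripper_width: 0.167
```

```bash
python3 settle.py 7; python3 st.py
```

```text
42.8 [653.    1.5  94.1] tilt [ 0.0228 -0.075 ] psi 0.271 grip [652.6   2.9 113. ] w 0.173
```

>>> apply_moves(
  deltas="-4 1 -18 0;-3 0 -20 0;-2 0 -14 0",
)

```text
t: 43.05
eef_pos: [651.2, 2.3, 51.9]
tool_rot: [0.604, 0.796, -0.018, 0.04]
contact_force: [0.2, -0.1, 0.0]
gripper_width: 0.169
```

```bash
python3 settle.py 7; python3 st.py
```

```text
43.4 [651.6   2.   52.6] tilt [ 0.0427 -0.0776] psi 0.272 grip [650.8   3.5  71.5] w 0.163
```

>>> apply_moves(
  deltas="-4 1 -14 0;-2 0 -11 0",
)

```text
t: 43.57
eef_pos: [649.8, 2.6, 32.8]
tool_rot: [0.604, 0.795, -0.015, 0.045]
contact_force: [-0.6, 1.2, -2.1]
gripper_width: 0.173
```

```bash
python3 settle.py 7; python3 st.py; python3 look.py b5 620,0,30
```

```text
43.92 [650.    2.4  32.8] tilt [ 0.0527 -0.0789] psi 0.272 grip [649.    3.9  51.7] w 0.167
top origin 189 101
side origin 237 141
```

View pics/b5.png

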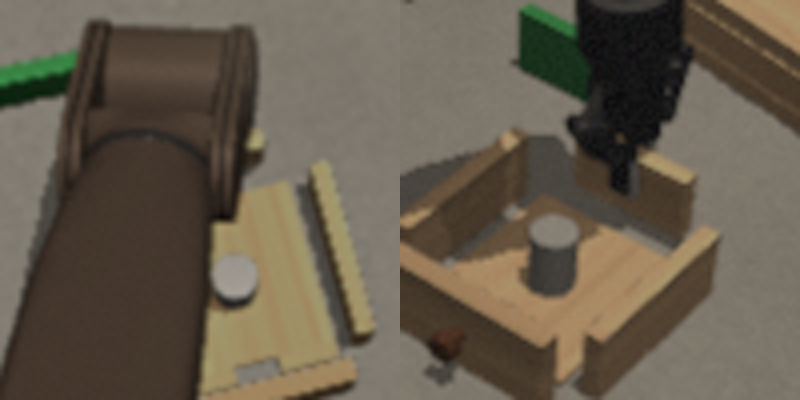

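>>> apply_moves(
  deltas="-2 1 -10 0",
)

```text
t: 44.1
eef_pos: [650.2, 3.1, 25.1]
tool_rot: [0.604, 0.795, -0.014, 0.047]
contact_force: [0.3, -0.9, -0.5]
gripper_width: 0.165
```

```bash
python3 settle.py 5; python3 st.py; python3 -c "
from h import *
print(telemetry.get_obs()['contact_force'])"
```

```text
44.35 [647.4   3.5  22.2] tilt [ 0.0515 -0.0787] psi 0.272 grip [646.5   5.   41.1] w 0.164
[-0.48078064  0.58370248 -0.09246648]
```

>>> apply_moves(
  deltas="0 0 -2 0",
  fingers=100,
)

```text
t: 44.43
eef_pos: [647.9, 3.5, 20.7]
tool_rot: [0.604, 0.795, -0.016, 0.045]
contact_force: [0.3, -1.0, 0.2]
gripper_width: 0.294
```

```bash
python3 settle.py 10; python3 st.py; python3 look.py b6 620,0,30
```

```text
44.93 [647.5   3.5  20.3] tilt [ 0.0517 -0.0787] psi 0.272 grip [646.5   5.   39.2] w 0.606
top origin 189 101
side origin 237 141
```

View pics/b6.png

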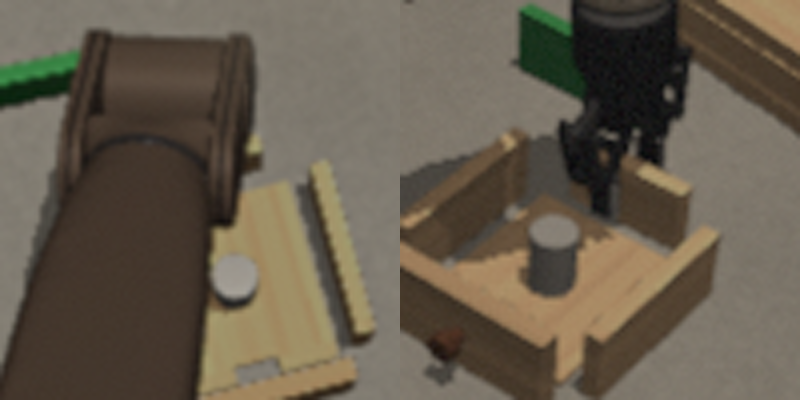

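Released cleanly. Lift straight up and move aside to the left, high above the bottle.

>>> apply_moves(
  deltas="0 0 20 0;0 0 35 0;0 0 40 0;0 0 40 0;0 0 40 0;0 0 30 0;0 15 10 0;0 30 0 0;0 38 0 0;0 38 0 0;0 38 0 0;0 38 0 0;0 38 0 0;0 38 0 0;0 38 0 0;0 30 0 0;0 15 0 0;0 5 0 0",
)

```text
t: 46.53
eef_pos: [630.9, 389.2, 228.6]
tool_rot: [0.606, 0.794, -0.022, 0.036]
contact_force: [-0.1, 0.3, 0.4]
gripper_width: 0.609
```

```bash
python3 settle.py 6; python3 st.py; python3 look.py e1 555,-23,30; python3 - <<'E'
from h import *
d=optics.get_image("top"); cv2.imwrite("pics/e2.png",d["img"][...,::-1])
c0=np.array([554.5,-22.8]);A=.27;M=np.array([[np.cos(A),np.sin(A)],[-np.sin(A),np.cos(A)]])
for n,g,z in[("s1",(533,60),60),("s2",(578,-107),60),("back",(648,4),56)]:
    s=tuple(int(q) for q in proj(d,[*g,z])[0].round())
    for v in(105,120):
        c,L,W,a,_,_=topface(d,s,z,vmin=v); print(n,(M@(c-c0)).round(1),L.round(1),W.round(1),round(float(a-A),3))
E
```

```text
46.83 [633.2 384.  231. ] tilt [ 0.0336 -0.0783] psi 0.262 grip [632.6 385.5 249.9] w 0.603
top origin 197 121
side origin 224 154
s1 [ 2.  85.6] 140.3 16.7 0.013
s1 [ 2.4 85.2] 139.5 15.9 0.014
s2 [ -0.5 -86. ] 140.8 17.6 -0.008
s2 [  0.1 -86.6] 139.7 16.1 -0.011
back [97.3  1.5] 101.2 16.8 -1.571
back [97.8  1.5] 101.0 15.9 -1.571
```

View pics/e1.png

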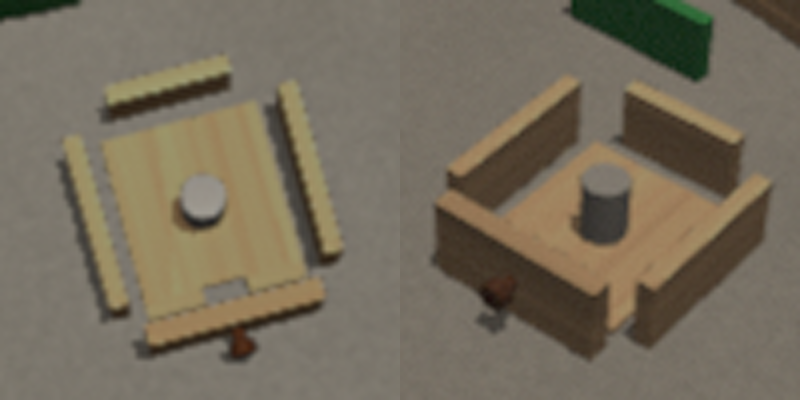

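View pics/e2.png

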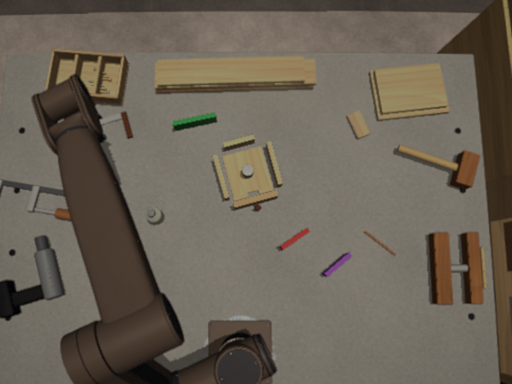

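```bash
python3 -c "
from station import bot
print(bot.close_job())"
```

```text
the job is handed in; nothing more can be done
None
```

The drawer is laid out and handed in at about 47 s of the 128 s allowed. I stood the weight on the panel first. I then placed the front board, one side board along each edge, and the back board.

These are the last camera measurements, in the panel's frame. The front and weight were measured right after their own placing. The two sides and the back were measured in the final picture.

| Part | Measured position (mm) | Target (mm) | Angle off (rad) |
|---|---|---|---|
| Front board | x −96, y 0, knob outward | x −99, y 0 | ~0, judged from its corners |
| Back board | x 97.5, y 1.5 | x 97.5, y 0 | ~0 |
| Left side | x 2, y 85.5 | x 0, y 87.5 | 0.013 |
| Right side | x 0, y −86.3 | x 0, y −87.5 | 0.01 |
| Weight | about 3 from the middle (x −2.6 or +3.2, two readings) | centre | upright |

The last pictures show the panel unmoved, the bottle standing and every board upright, with the gripper clear of everything.

- **Front reading:** the automatic measurement failed because the front board merges with the panel in the top view. I read its position from corners picked by hand instead, so it is good to about 3 mm.
- **Gripper tilt:** the gripper picked up a tilt of up to 0.1 rad during the moves. The boards came down slightly tilted in the gripper and look flat since their release.

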